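# Hook and seat the cover of a sewing-machine drive unit

## Task

Refit the loose metal cover on the open drive unit: hold it tilted, hook the edge beside its vent slots (the one farther from the black grip) under the unit's wide retaining lip, push it in against the sprung buffer, and while pushing turn the other edge down past the strike until the cover lies flat on its ledges; then let go so that the buffer slides it back under the strike. Work gently: never bang or force the cover against the unit (32 N at most), and leave the other things on the bench where they are.

Things in the scene. Friction and masses are not known exactly. Their poses are not given: they have to be found in the camera images.
- housing: The drive unit, fixed to the bench: open-topped grey steel box, 224 mm (its x) by 138 mm (its y), 38 mm high, with a bare aluminium carrier frame on top, 60 mm at its highest. Origin: centre of its underside, on the bench; z up. Lip and buffer are at its -x end (towards the robot, within 0.35 rad), the strike at its +x end. Sizes below are in these axes.
- unit_setting (a point): Middle of the frame (x 0, y 0, z 54 mm) as drawn. The frame is screwed down through slots: from unit to unit it sits anywhere from 10 mm towards -x to 10 mm towards +x of the drawing. The readings of the unit_ points do NOT include this; find it by feel or by looking. Ledges, lip, buffer and strike all shift with it. It holds firm under working forces.
- unit_ledge (a point): Inner end, top face, of the ledge at the lip end: x -50, z 45 mm as drawn. From here the ledge runs flat in to x -84, full width. Strike end ledge: x 60 to 77, same height; along both sides ledges 9 mm wide, same height. The cover lies on these. Side walls beside the cover: inner faces y -53 and +53, tops z 54 mm.
- unit_lip (a point): Lower inner edge of the fixed retaining lip, middle: x -63, z 54.5 mm as drawn, so 9.5 mm above the ledge. The lip spans the full width, its top is at z 60, and it covers everything from here to x -100. A cover tilted 0.2 rad can enter up to 20 mm under it.
- unit_buffer_face (a point): Face of the black sprung, damped buffer bar under the lip, as drawn at rest: x -71 mm; 70 mm wide, z 46 to 54. It yields towards -x: 6 N to start, 0.7 N more per mm, hard stop after 10 mm (13 N). The cover passes down by the strike only while holding it back 6 to 10 mm (10 to 13 N).
- unit_strike (a point): Lower inner edge of the strike, a fixed nose at the +x end, middle: x 73, z 51.5 mm as drawn; full width, top z 58. It overhangs the end wall (x 77) by 4 mm. When a flat cover is let go the buffer slides it against the end wall, under the strike.
- cover: The loose cover, flat on the bench, grip up: steel plate 150 mm (x) by 100 mm (y), 5 mm thick, 0.3 to 0.5 kg. Origin: centre of its underside. An upright black grip bar, centred at x +20, y 0 mm, is 12 mm thick (x), 44 mm long (y), z 5 to 39. The -x edge, beside three dark slots, is the hook edge. Fitted: its x along the unit's x, origin at unit z 45 mm.
- cover_hook (a point): Middle of the lower corner of the cover's hook edge: cover x = -75 mm, y = 0, z = 0. The axes are the cover's.
- oil: White plastic oil bottle, 40 mm across, 110 mm tall, black cap, upright. Origin: centre of its underside. Bystander.
- driver: Screwdriver 170 mm long lying on the bench. Bystander.
- spool: Thread spool, 34 mm across, 44 mm tall, upright. Origin: centre of its underside. Bystander.
- tin: Plain steel tin, 74 mm across, 60 mm tall. Origin: centre of its underside. Bystander.
- tape: Tape measure in a case about 65 x 30 x 60 mm. Origin: centre of its underside. Bystander.
- wrench: Small wrench 150 mm long lying on the bench. Bystander.
- cup: White cup without handle, 64 mm across, 50 mm tall. Origin: centre of its underside. Bystander.
There are look-alikes about, which are no part of the job. Leave any green, pink or purple look-alike of the cover alone.

How it is judged:
On the way, in this order (a step that is already met when the one before it is completed fails the run):
1. the cover, held tilted, has its hook edge pushed in at the lip end, below the lip (x of cover_hook in the frame of housing between -0.096 and -0.0615 m and y of cover_hook in the frame of housing between -0.008 and 0.008 m and x of cover_hook in the frame of housing below -0.0645 m and z of cover_hook in the frame of housing between 0.042 and 0.053 m and angle between the z axis of cover and the z axis of housing, either way round above 0.08 rad), for 0.1 s.
2. the cover is turned down flat on the ledges (x of cover_hook in the frame of housing between -0.096 and -0.0615 m and y of cover_hook in the frame of housing between -0.008 and 0.008 m and z of cover in the frame of housing between 0.0425 and 0.0475 m and angle between the z axis of cover and the z axis of housing, either way round below 0.03 rad and angle between the x axis of cover and the x axis of housing, either way round below 0.07 rad), for 0.1 s.
At the end, for the whole second after the job is handed in: The cover lies still and flat in the unit: parallel to it within 0.03 rad, its underside within 2.5 mm of the ledge height (z = 45 mm in the unit), its x axis within 0.07 rad of the unit's, its hook edge under the lip (unit x from -96 to -61.5 mm, within 8 mm sideways) (all of step 2 and linear speed of cover below 0.02 m/s); the robot touches nothing.
It fails at once if the cover is pressed or knocked against the drive unit with more than 32 N (contact force between cover and housing above 32 N).
It fails at once if a bystander is moved by more than 40 mm (distance of any of oil, driver, spool, tin, tape, wrench, cup from where it was at the start of the episode above 0.04 m).
It also fails if it takes over 72 s, if anything falls off the work surface, if the arm or the gripper's body presses on something with over 40 N, if the wrist force passes 120 N, or if a joint passes its speed limit or range.

## Robot

A 6-joint arm with a two-finger parallel gripper is mounted at the origin on the work surface. World frame = base frame: x ahead of the robot, y to its left, z up, the work surface at z = 0. Lengths are in m, angles in rad, forces in N, time in s.
With the tool pointing down it reaches from about 0.35 to 0.85 m from the base axis. Payload 8.1 kg.
Tool frame: the origin (TCP) lies on the mounting face of the last link; the fingertips stand 186 mm ahead of it and the grasp point (between the pads) lies 167 mm ahead of it; z points along the fingers, y is the line along which they close (so a half turn about z gives the same grasp; the last joint's range is limited). The gripper opens to 93 mm and grips with 3 to 60 N. Pads are 15 mm wide; open, the fingers measure 128 mm over their backs; the gripper's body (75 mm by 188 mm) begins 65 mm behind the grasp point.
Start: joints at [1.089, 0.13, 1.488, -0, 1.523, -0.085], TCP at [0.232, 0.553, 0.405] pointing down, gripper open.
Joint ranges: [-2.96, 2.96], [-0.89, 2.26], [0.02, 2.5], [-1.34, 4.48], [0, 2.73], [-2.66, 2.66]. Speed limits (rad/s): [2.39, 2.39, 2.79, 3.14, 3.14, 3.14].

## Interface

Orientations are given as a rotation vector (axis times angle).
In Python, from plant import read_state, read_camera, camera_params, close_job gives the robot as it stands. The module is installed in compiled form; this text tells all that it offers.
- The arm moves only by the tool servo_tool, never from a script. Its argument "increments" is a list of rows, each an object with "slide": the shift along the tool's x, y, z in mm, a list of three; "dr": the turn, a rotation vector about the tool's x, y, z in rad, a list of three; "jaw": the closure, from 0 (fully open) to 1 (shut). In form: [{"slide": [x, y, z], "dr": [ax, ay, az], "jaw": jaw}, ...]. A call has 1 to 20 rows; each row is the pose to reach, as a shift and turn from the pose commanded when the call began, along the tool's axes at that moment; what a row does not reach only later rows make up. A row lasts 1/10 s, in which the tool goes at most 50 mm and 8.59 degrees, less where a joint would pass 70% of its speed; a pose out of reach is approached as far as the arm can. A call with a gripper value outside its range is refused whole. The fingers move at their own pace and stop on an object; "force" is the grip in N (left out, the last holds). Time passes only in rows, so rows that repeat a pose let the fingers close. It gives the time, the measured TCP pose, the force, the opening and the grip force at its end, in the units of the state.
- read_state(): the state, without advancing time (a new reading comes with each control period).
- read_camera(name): name is "scene" or "top" or "wrist"; returns (picture, depth): 384x512x3 uint8, red, green, blue; 384x512 float32, m along the optical axis (not along the pixel's ray), 0 where there is no reading.
- camera_params(name): a dict with "fx", "fy", "cx", "cy" (pixels), "rvec" (rotation vector, rad) and "tvec" (3), from world to camera coordinates, as OpenCV has them. Camera axes: x right, y down, z forward; pixel columns grow to the right and rows downward; lengths in m; the calibration is good to about 2 mm. A picture is of the moment at which its call begins: read the wrist's pose just before it. camera_params takes no time and is no camera call; for the wrist camera it gives the pose at the moment of the call.
- close_job(): hands the job in; it is judged then, once.
The state is a dict: "t": time; "q": joint angles; "dq": joint speeds; "joint_torque": joint torques, N m; "tool_pos": TCP position; "orientation": TCP orientation; "force": force on the tool from outside, world axes, zero at the start; "wrist_torque": the same for the moment, N m; "opening": finger opening in m; "gripper_force": force on a finger pad.
Only numpy, scipy, OpenCV 4.12 (cv2) and the standard library are available. Lean on these libraries where they do the work, as an engineer would, in place of code of your own. Each camera call takes 0.05 s, during which the arm holds its last target. There are 200 camera calls.

## Working session

There is one attempt and no reset: what is moved stays moved. The work goes in short steps, Python scripts to look and compute and a tool call to move; the robot and the scene stay as the last step left them, time stands still between calls to the robot, and variables do not carry over. Pictures are saved under pics/ and viewed, at most 10 in all, crops included, and the job is handed in when it is done.

Besides the shell and the picture viewer there is one more tool, called after ">>>" by a JSON object that holds its "method" and its "body", one argument or row to a line. servo_tool: Moves the arm, as the interface text tells. Its arguments: {"type":"object","properties":{"increments":{"type":"array"},"force":{"type":"number"}},"required":["increments"]}

```bash
mkdir -p pics; cat > h.py <<'E'
import numpy as np, cv2
from plant import read_state, read_camera, camera_params, close_job
def cam(n):
    p=camera_params(n); R=cv2.Rodrigues(np.array(p["rvec"],float))[0]; return p,R,np.array(p["tvec"],float)
def pts(n,d):
    p,R,t=cam(n); v,u=np.mgrid[:d.shape[0],:d.shape[1]]
    c=np.stack([(u-p["cx"])/p["fx"]*d,(v-p["cy"])/p["fy"]*d,d],-1)
    return (c-t)@R
def save(n,im): cv2.imwrite(n,cv2.cvtColor(im,cv2.COLOR_RGB2BGR))
E
python3 - <<'E'
from h import *
for n in("top","scene"):
    im,d=read_camera(n); save(f"pics/{n}.png",im); np.savez(f"{n}.npz",im=im,d=d)
    p,R,t=cam(n); print(n,p["fx"],-R.T@t)
s=read_state(); print(s)
E
```

```text
top 421.06176571267963 [0.33644843 0.08847655 1.3582499 ]
scene 355.2567941209305 [ 1.25119569 -0.37132083  0.83595825]
{'t': 0.1, 'q': array([ 1.08858144e+00,  1.31080544e-01,  1.48914412e+00, -3.19825157e-06,
        1.52299068e+00, -8.54088062e-02]), 'dq': array([ 0.00017216, -0.00214133, -0.00261784,  0.00140764, -0.00261926,
       -0.00047607]), 'joint_torque': array([ 1.78083203e-03, -5.61339891e+01, -4.93096840e+01,  7.70715857e-02,
        2.89768173e-02, -2.43247410e-05]), 'tool_pos': array([0.23177772, 0.55321091, 0.40380956]), 'orientation': array([-6.19130941e-01, -3.07951941e+00,  2.44799520e-03]), 'force': array([ 0.69638276, -0.51078238,  0.11588172]), 'wrist_torque': array([ 0.01371267, -0.02201856,  0.00734248]), 'gripper_force': 0.0, 'opening': 0.09298472250943178}
```

View pics/top.png

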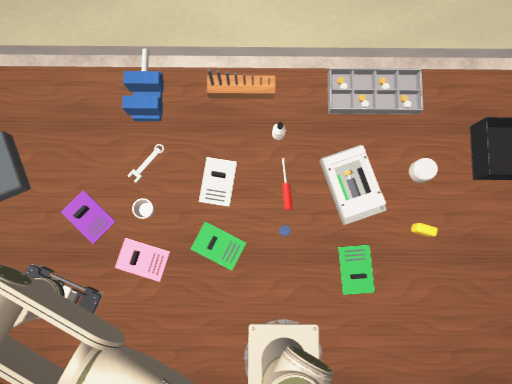

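View pics/scene.png

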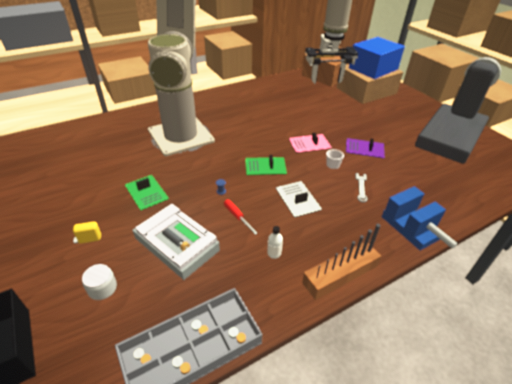

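The top view shows the grey cover at about (218,182), with its grip near (218,174) and slots near (215,197). The unit is at (353,184). The screwdriver lies between them at (286,190), the oil bottle is at (279,130), and the look-alikes are coloured. Next I measure the cover and the unit.

```bash
python3 - <<'E'
from h import *
z=np.load("top.npz"); im,d=z["im"],z["d"]; P=pts("top",d)
hsv=cv2.cvtColor(im,cv2.COLOR_RGB2HSV)
p,R,t=cam("top"); C=-R.T@t
def ray(u,v,h):
    r=R.T@np.array([(u-p["cx"])/p["fx"],(v-p["cy"])/p["fy"],1]); return C+r*(h-C[2])/r[2]
def comp(m,u,v):
    n,l=cv2.connectedComponents(m.astype(np.uint8)); return l==l[v,u]
m=(hsv[...,1]<60)&(hsv[...,2]>120)
for nm,(u,v),h in(("cover",(208,185),.005),("unit",(330,160),.045)):
    c=comp(m,u,v); cs,_=cv2.findContours(c.astype(np.uint8),cv2.RETR_EXTERNAL,cv2.CHAIN_APPROX_NONE)
    k=max(cs,key=len)[:,0]; w=np.array([ray(a,b,h)[:2] for a,b in k]).astype(np.float32)
    r=cv2.minAreaRect(w*1000); print(nm,r,cv2.boxPoints(r).round(1).tolist()); q=P[c][:,2]; print(np.percentile(q,[2,25,50,75,98]))
# unit: height-based
b=(abs(P[...,0]-.53)<.2)&(abs(P[...,1]+.13)<.13)&(P[...,2]>.03)&(P[...,2]<.08)
c=comp(b,330,160); w=P[c][:,:2].astype(np.float32)*1000; r=cv2.minAreaRect(w); print("unit>30",r,cv2.boxPoints(r).round(1).tolist())
# grip
g=(hsv[...,2]<70); g[:, :205]=0; g[:,232:]=0; g[:160]=0; g[186:]=0
print("grip",cv2.minAreaRect((np.array([ray(u,v,.039)[:2] for v,u in np.argwhere(g)])*1000).astype(np.float32)), P[g][:,2].round(3))
for u,v in((279,130),(286,190),(287,165),(285,230)): print(P[v,u])
E
```

```text
cover ((557.6607666015625, 214.3568115234375), (101.82439422607422, 149.9781951904297), 81.34075927734375) [[475.8999938964844, 175.3000030517578], [624.0999755859375, 152.6999969482422], [639.5, 253.39999389648438], [491.20001220703125, 276.0]]
[-0.00094429  0.00354254  0.00556919  0.00753615  0.01170196]
unit ((545.4002685546875, -216.96205139160156), (222.38706970214844, 151.3380584716797), 19.621410369873047) [[415.29998779296875, -183.0], [466.1000061035156, -325.6000061035156], [675.5, -250.89999389648438], [624.7000122070312, -108.30000305175781]]
[0.00211051 0.01842269 0.04585493 0.05737747 0.06451204]
unit>30 ((546.5225219726562, -216.15975952148438), (224.70956420898438, 137.56356811523438), 18.68716049194336) [[418.1000061035156, -187.0], [462.1000061035156, -317.29998779296875], [675.0, -245.3000030517578], [630.9000244140625, -115.0]]
grip ((573.6017456054688, 209.8745880126953), (40.45266342163086, 12.166502952575684), 80.76205444335938) [0.039 0.038 0.039 0.041 0.041 0.037 0.041 0.039 0.038 0.041 0.04  0.034
 0.037 0.037 0.043 0.036 0.036 0.037 0.04  0.041 0.04  0.035 0.043 0.039
 0.041 0.04  0.035 0.023 0.027 0.029 0.033 0.03  0.038 0.035 0.041 0.042
 0.038 0.041 0.04  0.035 0.016 0.017 0.026 0.023 0.034 0.034 0.031 0.038
 0.031 0.013 0.017 0.026]
[0.70710464 0.01833359 0.08328929]
[ 0.52664015 -0.00697704  0.02669353]
[ 0.61272251 -0.01218248  0.00311026]
[ 0.39828064 -0.00227482  0.04372463]
```

```bash
cat >> h.py <<'E'
from scipy.spatial.transform import Rotation as Ro
def Rt(yaw,tilt=0): 
    c,s=np.cos(yaw),np.sin(yaw)
    return Ro.from_matrix(np.array([[-s,c,0],[c,s,0],[0,0,-1.]]).reshape(3,3))*Ro.from_rotvec([-tilt,0,0])
def goto(p,yaw,tilt=0):
    s=read_state(); R0=Ro.from_rotvec(s["orientation"])
    print("slide",(R0.inv().apply(np.array(p)-s["tool_pos"])*1000).round(1),"dr",(R0.inv()*Rt(yaw,tilt)).as_rotvec().round(4),"t",s["t"])
def show():
    s=read_state(); R0=Ro.from_rotvec(s["orientation"]); e=(Rt(0).inv()*R0).as_rotvec()
    print("t",round(s["t"],2),"p",s["tool_pos"].round(4),"F",s["force"].round(1),"op",round(s["opening"],4),"gf",round(s["gripper_force"],1),"q",s["q"].round(2))
E
python3 - <<'E'
from h import *
p,R,t=cam("wrist"); s=read_state(); R0=Ro.from_rotvec(s["orientation"])
print(p["fx"],p["cx"],p["cy"],"cam in tool",R0.inv().apply(-R.T@t-s["tool_pos"]),"axes in tool",(R0.inv().as_matrix()@R.T).round(3))
print(Rt(0.3).as_matrix().round(3))
goto([.53,-.22,.42],.326)
E
```

```text
287.01090728470444 257.9312075502856 192.28907450256253 cam in tool [0.072846   0.00011786 0.01987273] axes in tool [[-0.    -0.963 -0.268]
 [ 1.    -0.001  0.001]
 [-0.001 -0.268  0.963]]
[[-0.296  0.955  0.   ]
 [ 0.955  0.296  0.   ]
 [ 0.     0.    -1.   ]]
slide [-573.9 -597.9  -15.3] dr [-1.60e-03  6.00e-04  8.48e-01] t 0.1
```

>>> {"method": "servo_tool", "body": {
  "increments": [
    {"slide":[-623,-635,0],"dr":[0,0,0.848],"jaw":0},
    {"slide":[-623,-635,0],"dr":[0,0,0.848],"jaw":0},
    {"slide":[-623,-635,0],"dr":[0,0,0.848],"jaw":0},
    {"slide":[-623,-635,0],"dr":[0,0,0.848],"jaw":0},
    {"slide":[-623,-635,0],"dr":[0,0,0.848],"jaw":0},
    {"slide":[-623,-635,0],"dr":[0,0,0.848],"jaw":0},
    {"slide":[-623,-635,0],"dr":[0,0,0.848],"jaw":0},
    {"slide":[-623,-635,0],"dr":[0,0,0.848],"jaw":0},
    {"slide":[-623,-635,0],"dr":[0,0,0.848],"jaw":0},
    {"slide":[-623,-635,0],"dr":[0,0,0.848],"jaw":0},
    {"slide":[-623,-635,0],"dr":[0,0,0.848],"jaw":0},
    {"slide":[-623,-635,0],"dr":[0,0,0.848],"jaw":0},
    {"slide":[-623,-635,0],"dr":[0,0,0.848],"jaw":0},
    {"slide":[-623,-635,0],"dr":[0,0,0.848],"jaw":0},
    {"slide":[-623,-635,0],"dr":[0,0,0.848],"jaw":0},
    {"slide":[-623,-635,0],"dr":[0,0,0.848],"jaw":0},
    {"slide":[-623,-635,0],"dr":[0,0,0.848],"jaw":0},
    {"slide":[-623,-635,0],"dr":[0,0,0.848],"jaw":0},
    {"slide":[-623,-635,0],"dr":[0,0,0.848],"jaw":0},
    {"slide":[-623,-635,0],"dr":[0,0,0.848],"jaw":0}
  ]
}}

```text
t: 2.1
tool_pos: [0.5609, -0.2738, 0.4034]
orientation: [-1.832, -2.549, -0.0]
force: [0.4, 0.4, -0.6]
opening: 0.0931
gripper_force: 0.0
```

```bash
python3 -c "
from h import *
show(); goto([.57,-.285,.31],.326)"
```

```text
t 2.1 p [ 0.5609 -0.2738  0.4034] F [ 0.4  0.4 -0.6] op 0.0931 gf 0.0 q [-0.54  0.2   1.42  0.    1.53 -0.86]
slide [-13.7   5.2  93.3] dr [-0.0014 -0.002  -0.0016] t 2.1
```

>>> {"method": "servo_tool", "body": {
  "increments": [
    {"slide":[-14,5,50],"dr":[0,0,0],"jaw":0},
    {"slide":[-14,5,93],"dr":[0,0,0],"jaw":0},
    {"slide":[-14,5,93],"dr":[0,0,0],"jaw":0},
    {"slide":[-14,5,93],"dr":[0,0,0],"jaw":0},
    {"slide":[-14,5,93],"dr":[0,0,0],"jaw":0}
  ]
}}

```text
t: 2.6
tool_pos: [0.5711, -0.2844, 0.3154]
orientation: [1.828, 2.55, 0.001]
force: [0.4, 0.1, 0.7]
opening: 0.093
gripper_force: 0.0
```

```bash
python3 - <<'E'
from h import *
show()
p,R,t=cam("wrist"); im,d=read_camera("wrist"); save("pics/w1.png",im); np.savez("w1.npz",im=im,d=d,R=R,t=t)
P=pts("wrist",d)
m=(P[...,2]>.03)&(P[...,2]<.07)&(d>0)
n,l,st,_=cv2.connectedComponentsWithStats(m.astype(np.uint8)); k=1+st[1:,4].argmax()
r=cv2.minAreaRect((P[l==k][:,:2]*1000).astype(np.float32)); print(r)
E
```

```text
t 2.6 p [ 0.5711 -0.2844  0.3154] F [0.4 0.1 0.7] op 0.093 gf 0.0 q [-0.54  0.28  1.48  0.    1.38 -0.87]
((545.1143188476562, -222.95098876953125), (217.09201049804688, 137.16712951660156), 19.330078125)
```

View pics/w1.png

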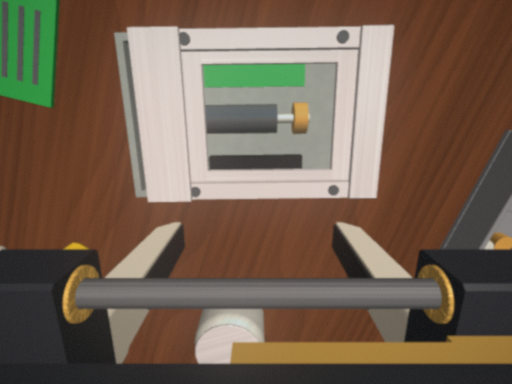

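The wrist view shows the unit seen from above. The lip plate spans columns 130–185 and its inner edge is near 181–190. The ledge window runs from 204 to 335, and the strike bar from 357 to 392. The steel box shows left of the lip, so the frame is shifted towards +x.

```bash
python3 - <<'E'
from h import *
z=np.load("w1.npz"); im,d,R,t=z["im"],z["d"],z["R"],z["t"]; p=camera_params("wrist"); C=-R.T@t
save("pics/w1c.png",cv2.resize(im[15:210,110:400],None,fx=2.7,fy=2.7,interpolation=cv2.INTER_CUBIC))
g=cv2.GaussianBlur(cv2.cvtColor(im,cv2.COLOR_RGB2GRAY).astype(float),(3,3),0)
for v in(60,115,160): print(v,g[v,112:212:2].round().astype(int).tolist(),g[v,320:400:2].round().astype(int).tolist())
for u in(195,345): print(u,g[15:60:2,u].round().astype(int).tolist(),g[160:206:2,u].round().astype(int).tolist())
for v in(115,): print((d[v,112:212:4]).round(4).tolist())
E
```

```text
60 [72, 73, 85, 130, 150, 150, 135, 103, 98, 142, 195, 204, 207, 206, 206, 208, 210, 209, 206, 205, 205, 206, 207, 208, 209, 210, 210, 209, 208, 209, 210, 210, 208, 203, 174, 189, 209, 210, 210, 210, 209, 210, 212, 210, 213, 217, 218, 218, 218, 218] [201, 200, 200, 200, 200, 200, 200, 199, 199, 205, 208, 205, 204, 204, 204, 206, 207, 207, 190, 138, 177, 211, 212, 213, 214, 210, 212, 213, 211, 211, 211, 209, 213, 215, 207, 158, 89, 78, 78, 78]
115 [77, 79, 82, 82, 80, 82, 106, 145, 152, 148, 121, 103, 126, 190, 206, 209, 208, 207, 209, 211, 211, 209, 208, 208, 209, 212, 212, 212, 213, 212, 209, 211, 210, 210, 210, 210, 184, 192, 212, 214, 213, 211, 210, 210, 209, 207, 168, 117, 108, 106] [154, 154, 153, 154, 154, 153, 139, 151, 202, 209, 207, 207, 207, 210, 210, 210, 188, 140, 186, 211, 211, 211, 210, 210, 213, 211, 211, 210, 209, 212, 217, 212, 172, 100, 82, 80, 80, 78, 76, 76]
160 [78, 78, 79, 77, 79, 84, 86, 84, 83, 106, 148, 156, 150, 120, 108, 146, 198, 207, 210, 208, 208, 209, 210, 210, 210, 210, 210, 212, 213, 212, 212, 211, 210, 211, 210, 208, 211, 206, 180, 202, 212, 212, 211
[... 494 characters left out ...]
, 115, 97, 99, 98, 101, 127, 180, 202, 148, 146, 200, 204, 204, 204, 204] [213, 213, 212, 212, 212, 212, 212, 212, 212, 209, 188, 199, 210, 210, 210, 210, 209, 208, 189, 116, 84, 84, 83]
[0.28519999980926514, 0.2840999960899353, 0.28439998626708984, 0.2851000130176544, 0.2484000027179718, 0.24860000610351562, 0.2599000036716461, 0.22619999945163727, 0.227400004863739, 0.22699999809265137, 0.226500004529953, 0.2272000014781952, 0.226500004529953, 0.22709999978542328, 0.22669999301433563, 0.22599999606609344, 0.22709999978542328, 0.22709999978542328, 0.22869999706745148, 0.24160000681877136, 0.24079999327659607, 0.24160000681877136, 0.24169999361038208, 0.24469999969005585, 0.2517000138759613]
```

View pics/w1c.png

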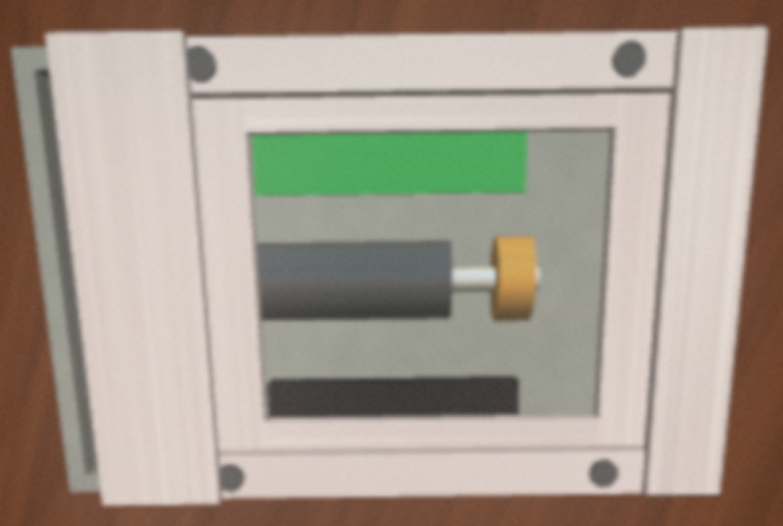

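```bash
python3 - <<'E'
from h import *
z=np.load("w1.npz"); R,t=z["R"],z["t"]; p=camera_params("wrist"); C=-R.T@t
def ray(u,v,h):
    r=R.T@np.array([(u-p["cx"])/p["fx"],(v-p["cy"])/p["fy"],1]); return (C+r*(h-C[2])/r[2])*1000
W=[ray(u,v,.045) for u,v in((201.9,63.5),(337.4,62.4),(331.9,168.7),(208.5,169.8))]
print(np.round(W,1)); r=cv2.minAreaRect(np.array(W)[:,:2].astype(np.float32)); print(r)
e=W[1]-W[0]+W[2]-W[3]; e/=np.linalg.norm(e); c=np.mean(W,0); n=np.array([-e[1],e[0],0])
print("yaw",np.arctan2(e[1],e[0]),"c",c)
for nm,u,v,h,x in(("box",124,115,.038,-112),("lip",183.2,115,.06,-63),("wl",204,115,.045,-50),("wr",335.5,115,.045,60),("strike",356.8,115,.058,73)):
    a=ray(u,v,h); print(nm,((a-c)@e).round(1),"expect",x-5, (a-c)@n)
for u,v,h in((180,65,.038),(195,15+95/2.7-.5,.054),(345,15+90/2.7-.5,.054),(200,15+453/2.7,.054),(340,15+449/2.7,.054)): print(((ray(u,v,h)-c)@n).round(1))
print(C)
E
```

```text
[[ 494.9 -193.3   45. ]
 [ 597.8 -157.5   45. ]
 [ 627.2 -239.2   45. ]
 [ 523.9 -275.2   45. ]]
((561.04248046875, -216.2723388671875), (109.8460693359375, 86.84701538085938), 19.19103240966797)
yaw 0.3347350882496861 c [ 560.96140894 -216.31271878   45.        ]
box -125.9 expect -117 3.957206513104026
lip -69.3 expect -68 3.723873516039795
wl -55.5 expect -55 3.45218427906293
wr 55.2 expect 55 2.5407289756182365
strike 68.8 expect 68 2.5660798898596333
43.5
51.9
52.3
-53.0
-52.8
[ 0.54875054 -0.21449577  0.29524627]
```

```bash
python3 -c "
from h import *
show(); goto([.547,.142,.31],-.151)"
```

```text
t 2.65 p [ 0.5712 -0.2846  0.3157] F [ 0.1 -0.3  1.2] op 0.0933 gf 0.0 q [-0.54  0.28  1.48  0.    1.37 -0.87]
slide [411.9 113.9   4.5] dr [0.0044 0.0031 0.4777] t 2.65
```

>>> {"method": "servo_tool", "body": {
  "increments": [
    {"slide":[412,114,0],"dr":[0,0,0.478],"jaw":0},
    {"slide":[412,114,0],"dr":[0,0,0.478],"jaw":0},
    {"slide":[412,114,0],"dr":[0,0,0.478],"jaw":0},
    {"slide":[412,114,0],"dr":[0,0,0.478],"jaw":0},
    {"slide":[412,114,0],"dr":[0,0,0.478],"jaw":0},
    {"slide":[412,114,0],"dr":[0,0,0.478],"jaw":0},
    {"slide":[412,114,0],"dr":[0,0,0.478],"jaw":0},
    {"slide":[412,114,0],"dr":[0,0,0.478],"jaw":0},
    {"slide":[412,114,0],"dr":[0,0,0.478],"jaw":0},
    {"slide":[412,114,0],"dr":[0,0,0.478],"jaw":0},
    {"slide":[412,114,0],"dr":[0,0,0.478],"jaw":0},
    {"slide":[412,114,0],"dr":[0,0,0.478],"jaw":0},
    {"slide":[412,114,0],"dr":[0,0,0.478],"jaw":0}
  ]
}}

```text
t: 3.95
tool_pos: [0.5467, 0.1409, 0.3124]
orientation: [2.385, 2.044, 0.001]
force: [0.3, -0.5, -0.3]
opening: 0.0931
gripper_force: 0.0
```

```bash
python3 - <<'E'
from h import *
show()
p,R,t=cam("wrist"); im,d=read_camera("wrist"); save("pics/w2.png",im); np.savez("w2.npz",im=im,d=d,R=R,t=t)
C=-R.T@t
def ray(u,v,h):
    r=R.T@np.array([(u-p["cx"])/p["fx"],(v-p["cy"])/p["fy"],1]); return (C+r*(h-C[2])/r[2])*1000
hsv=cv2.cvtColor(im,cv2.COLOR_RGB2HSV); m=((hsv[...,1]<60)&(hsv[...,2]>110)).astype(np.uint8); m[215:]=0
cs,_=cv2.findContours(m,cv2.RETR_EXTERNAL,cv2.CHAIN_APPROX_NONE); k=max(cs,key=cv2.contourArea)[:,0]
print(k.min(0),k.max(0))
r=cv2.minAreaRect(np.array([ray(a,b,.005)[:2] for a,b in k]).astype(np.float32)); print(r,cv2.boxPoints(r).round(1).tolist())
g=np.zeros_like(m); x0,y0=k.min(0); x1,y1=k.max(0); g[y0+12:y1-12,x0+12:x1-12]=(hsv[...,2]<75)[y0+12:y1-12,x0+12:x1-12]
cs,_=cv2.findContours(g,cv2.RETR_EXTERNAL,cv2.CHAIN_APPROX_NONE)
for c in cs:
    if cv2.contourArea(c)>40: print(cv2.contourArea(c),c[:,0].min(0),c[:,0].max(0),cv2.minAreaRect(np.array([ray(a,b,.039)[:2] for a,b in c[:,0]]).astype(np.float32)))
E
```

```text
t 3.95 p [0.5467 0.1409 0.3124] F [ 0.3 -0.5 -0.3] op 0.0931 gf 0.0 q [ 0.16  0.1   1.7  -0.    1.35  0.32]
[176  57] [338 165]
((559.2590942382812, 213.14154052734375), (100.41936492919922, 150.4670867919922), 81.1836166381836) [[477.20001220703125, 175.10000610351562], [625.9000244140625, 152.0], [641.2999877929688, 251.1999969482422], [492.6000061035156, 274.29998779296875]]
```

View pics/w2.png

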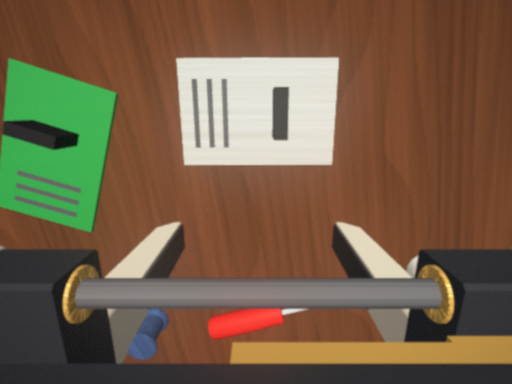

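The wrist view shows the grey cover at columns 176–338, rows 57–165. Its slots are at columns 193–227, on the −x side, and the grip is at (281,113). The 100×150 mm size matches.

```bash
python3 - <<'E'
from h import *
z=np.load("w2.npz"); R,t=z["R"],z["t"]; p=camera_params("wrist"); C=-R.T@t
for u,v,h in((281,87,.039),(281,140,.035),(274,113,.039),(289,113,.039)):
    r=R.T@np.array([(u-p["cx"])/p["fx"],(v-p["cy"])/p["fy"],1]); print((C+r*(h-C[2])/r[2])*1000)
show(); goto([.579,.210,.195],-.154); goto([.579,.210,.25],-.154)
E
```

```text
[581.94992307 231.32373566  39.        ]
[576.44987182 187.71414968  35.        ]
[573.29957372 211.55748064  39.        ]
[585.92542831 209.59692676  39.        ]
t 4.0 p [0.5466 0.1409 0.3122] F [0.4 0.9 0.8] op 0.0927 gf 0.0 q [ 0.16  0.1   1.7  -0.    1.35  0.32]
slide [ 73.3  21.3 117.2] dr [ 0.0006 -0.      0.0002] t 4.0
slide [73.3 21.3 62.2] dr [ 0.0006 -0.      0.0002] t 4.0
```

>>> {"method": "servo_tool", "body": {
  "increments": [
    {"slide":[50,15,20],"dr":[0,0,0],"jaw":0.3},
    {"slide":[73,21,50],"dr":[0,0,0],"jaw":0.3},
    {"slide":[73,21,60],"dr":[0,0,0],"jaw":0.3},
    {"slide":[73,21,75],"dr":[0,0,0],"jaw":0.3},
    {"slide":[73,21,90],"dr":[0,0,0],"jaw":0.3},
    {"slide":[73,21,100],"dr":[0,0,0],"jaw":0.3},
    {"slide":[73,21,108],"dr":[0,0,0],"jaw":0.3},
    {"slide":[73,21,114],"dr":[0,0,0],"jaw":0.3},
    {"slide":[73,21,114],"dr":[0,0,0],"jaw":0.3},
    {"slide":[73,21,114],"dr":[0,0,0],"jaw":0.3},
    {"slide":[73,21,114],"dr":[0,0,0],"jaw":0.3}
  ]
}}

```text
t: 5.1
tool_pos: [0.5785, 0.2112, 0.1986]
orientation: [2.383, 2.046, 0.002]
force: [1.4, -0.2, -0.3]
opening: 0.0656
gripper_force: 0.0
```

```bash
python3 -c "
from h import *
show(); goto([.579,.210,.195],-.154)"
```

```text
t 5.1 p [0.5785 0.2112 0.1986] F [ 1.4 -0.2 -0.3] op 0.0656 gf 0.0 q [ 0.27  0.36  1.62 -0.    1.17  0.42]
slide [-1.1  0.7  3.6] dr [ 0.0012 -0.0005  0.002 ] t 5.1
```

>>> {"method": "servo_tool", "body": {
  "increments": [
    {"slide":[-1,0.5,3],"dr":[0,0,0],"jaw":0.3},
    {"slide":[-1,0.5,3],"dr":[0,0,0],"jaw":0.3},
    {"slide":[-1,0.5,3],"dr":[0,0,0],"jaw":1},
    {"slide":[-1,0.5,3],"dr":[0,0,0],"jaw":1},
    {"slide":[-1,0.5,3],"dr":[0,0,0],"jaw":1},
    {"slide":[-1,0.5,3],"dr":[0,0,0],"jaw":1},
    {"slide":[-1,0.5,3],"dr":[0,0,0],"jaw":1},
    {"slide":[-1,0.5,3],"dr":[0,0,0],"jaw":1},
    {"slide":[-1,0.5,3],"dr":[0,0,0],"jaw":1},
    {"slide":[-1,0.5,3],"dr":[0,0,0],"jaw":1}
  ],
  "force": 50
}}

```text
t: 6.1
tool_pos: [0.5784, 0.2101, 0.1947]
orientation: [-2.383, -2.046, 0.0]
force: [-1.1, -0.0, 1.1]
opening: 0.0116
gripper_force: 50.0
```

```bash
python3 -c "
from h import *
show(); goto([.579,.210,.195],-.154)"
```

```text
t 6.1 p [0.5784 0.2101 0.1947] F [-1.1 -0.   1.1] op 0.0116 gf 50.0 q [0.27 0.36 1.62 0.   1.16 0.42]
slide [ 0.   0.6 -0.3] dr [-0.0004  0.0001  0.0021] t 6.1
```

```bash
cat >> h.py <<'E'
YAW=.335; EE=np.array([np.cos(YAW),np.sin(YAW),0]); NN=np.array([-EE[1],EE[0],0]); CC=np.array([560.,-216.6,0])
G=np.array([0,95,-194.7])
def hook(hx,hz,tilt,hy=0):
    H=CC+(hx-5)*EE+hy*NN+[0,0,hz]
    goto((H+Rt(YAW,tilt).apply(G))/1000,YAW,tilt)
def where():
    s=read_state(); R0=Ro.from_rotvec(s["orientation"]); H=s["tool_pos"]*1000-R0.apply(G); Y=R0.apply([0,1,0])
    print("t",round(s["t"],2),"hook frame x %.1f y %.1f z %.1f"%((H-CC)@EE+5,(H-CC)@NN,H[2]),"tilt %.3f yaw %.4f roll %.3f"%(np.arcsin(Y[2]),np.arctan2(Y[1],Y[0]),R0.apply([1,0,0])[2]),"F(frame)",np.round([s["force"]@EE,s["force"]@NN,s["force"][2]],1),"op",round(s["opening"],4),"gf",s["gripper_force"])
E
python3 -c "
from h import *
show();where(); hook(-45,120,0.2)"
```

```text
t 6.1 p [0.5784 0.2101 0.1947] F [-1.1 -0.   1.1] op 0.0116 gf 50.0 q [0.27 0.36 1.62 0.   1.16 0.42]
t 6.1 hook frame x 78.6 y 441.4 z 0.0 tilt -0.000 yaw -0.1519 roll -0.000 F(frame) [-1.1  0.4  1.1] op 0.0116 gf 49.999845027923584
slide [-422.5   50.3 -135. ] dr [-0.1964  0.0487 -0.4853] t 6.1
```

>>> {"method": "servo_tool", "body": {
  "increments": [
    {"slide":[0,0,-10],"dr":[0,0,0],"jaw":1},
    {"slide":[0,0,-30],"dr":[0,0,0],"jaw":1},
    {"slide":[0,0,-60],"dr":[0,0,0],"jaw":1},
    {"slide":[0,0,-100],"dr":[0,0,0],"jaw":1},
    {"slide":[0,0,-140],"dr":[0,0,0],"jaw":1},
    {"slide":[0,0,-170],"dr":[0,0,0],"jaw":1},
    {"slide":[0,0,-170],"dr":[0,0,0],"jaw":1},
    {"slide":[0,0,-170],"dr":[0,0,0],"jaw":1}
  ]
}}

```text
t: 6.9
tool_pos: [0.5784, 0.21, 0.3646]
orientation: [2.383, 2.046, 0.001]
force: [-0.3, 0.5, -4.7]
opening: 0.0117
gripper_force: 50.0
```

```bash
python3 -c "
from h import *
show();where(); hook(-45,120,0.2)"
```

```text
t 6.9 p [0.5784 0.21   0.3646] F [-0.3  0.5 -4.7] op 0.0117 gf 50.0 q [ 0.26  0.19  1.49 -0.    1.46  0.42]
t 6.9 hook frame x 78.8 y 441.3 z 169.8 tilt 0.001 yaw -0.1520 roll 0.000 F(frame) [-0.2  0.6 -4.7] op 0.0117 gf 49.99784588813782
slide [-422.4   50.3   34.8] dr [-0.1954  0.0487 -0.4853] t 6.9
```

>>> {"method": "servo_tool", "body": {
  "increments": [
    {"slide":[-30,3,0],"dr":[0,0,-0.03],"jaw":1},
    {"slide":[-75,8,0],"dr":[-0.02,0.005,-0.08],"jaw":1},
    {"slide":[-120,13,0],"dr":[-0.05,0.012,-0.13],"jaw":1},
    {"slide":[-165,18,0],"dr":[-0.08,0.02,-0.18],"jaw":1},
    {"slide":[-210,24,0],"dr":[-0.11,0.027,-0.23],"jaw":1},
    {"slide":[-255,30,0],"dr":[-0.13,0.032,-0.28],"jaw":1},
    {"slide":[-300,35,5],"dr":[-0.15,0.037,-0.33],"jaw":1},
    {"slide":[-345,40,10],"dr":[-0.17,0.042,-0.38],"jaw":1},
    {"slide":[-385,45,20],"dr":[-0.185,0.046,-0.43],"jaw":1},
    {"slide":[-410,49,30],"dr":[-0.195,0.0487,-0.47],"jaw":1},
    {"slide":[-422,50,35],"dr":[-0.1954,0.0487,-0.4853],"jaw":1},
    {"slide":[-422,50,35],"dr":[-0.1954,0.0487,-0.4853],"jaw":1},
    {"slide":[-422,50,35],"dr":[-0.1954,0.0487,-0.4853],"jaw":1},
    {"slide":[-422,50,35],"dr":[-0.1954,0.0487,-0.4853],"jaw":1},
    {"slide":[-422,50,35],"dr":[-0.1954,0.0487,-0.4853],"jaw":1}
  ]
}}

```text
t: 8.4
tool_pos: [0.5642, -0.2136, 0.3298]
orientation: [1.746, 2.46, 0.246]
force: [0.6, -0.0, -4.6]
opening: 0.0119
gripper_force: 50.0
```

```bash
python3 - <<'E'
from h import *
p,R,t=cam("wrist"); im,d=read_camera("wrist"); save("pics/w3.png",im); np.savez("w3.npz",im=im,d=d,R=R,t=t)
show();where(); hook(-54,58,0.2)
E
```

```text
t 8.45 p [ 0.5643 -0.2137  0.33  ] F [ 1.   0.2 -5.1] op 0.0121 gf 50.0 q [-0.49  0.11  1.65  0.16  1.24 -0.87]
t 8.45 hook frame x -44.5 y 1.3 z 120.3 tilt 0.200 yaw 0.3362 roll -0.000 F(frame) [ 1.1 -0.1 -5.1] op 0.0121 gf 49.998305439949036
slide [ -1.3 -21.7  59.2] dr [-0.0003 -0.0002  0.0011] t 8.45
```

View pics/w3.png

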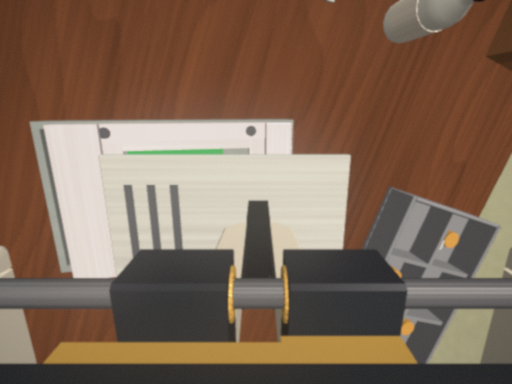

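The wrist view shows the cover held tilted over the unit. Its edges run parallel to the frame, with the hook edge (columns 100–112) to the right of the lip and the slots on the lip side.

>>> {"method": "servo_tool", "body": {
  "increments": [
    {"slide":[0,-6,15],"dr":[0,0,0],"jaw":1},
    {"slide":[-1,-13,35],"dr":[0,0,0],"jaw":1},
    {"slide":[-1.3,-19,50],"dr":[0,0,0.001],"jaw":1},
    {"slide":[-1.3,-21.7,59],"dr":[0,0,0.001],"jaw":1},
    {"slide":[-1.3,-21.7,59],"dr":[0,0,0.001],"jaw":1},
    {"slide":[-1.3,-21.7,59],"dr":[0,0,0.001],"jaw":1},
    {"slide":[-1.3,-21.7,59],"dr":[0,0,0.001],"jaw":1}
  ]
}}

```text
t: 9.15
tool_pos: [0.5559, -0.2193, 0.2689]
orientation: [1.747, 2.456, 0.246]
force: [-0.6, 0.7, -4.2]
opening: 0.0117
gripper_force: 50.0
```

```bash
python3 - <<'E'
from h import *
where(); hook(-54,48,0.2); hook(-54,46,0.2); hook(-68,46,.2)
E
```

```text
t 9.15 hook frame x -54.0 y -1.4 z 59.1 tilt 0.201 yaw 0.3342 roll -0.001 F(frame) [-0.3  0.8 -4.2] op 0.0117 gf 49.9982750415802
slide [ 1.2 -2.1 11. ] dr [ 0.0008  0.0013 -0.0008] t 9.15
slide [ 1.2 -2.5 12.9] dr [ 0.0008  0.0013 -0.0008] t 9.15
slide [  1.2 -16.2  10.1] dr [ 0.0008  0.0013 -0.0008] t 9.15
```

>>> {"method": "servo_tool", "body": {
  "increments": [
    {"slide":[1,-1,5],"dr":[0,0,0],"jaw":1},
    {"slide":[1,-1.5,8],"dr":[0,0,0],"jaw":1},
    {"slide":[1,-2,10],"dr":[0,0,0],"jaw":1},
    {"slide":[1,-2.3,12],"dr":[0,0,0],"jaw":1},
    {"slide":[1,-2.3,12],"dr":[0,0,0],"jaw":1},
    {"slide":[1,-2.3,12],"dr":[0,0,0],"jaw":1},
    {"slide":[1,-2.3,12],"dr":[0,0,0],"jaw":1}
  ]
}}

```text
t: 9.85
tool_pos: [0.5552, -0.2181, 0.2556]
orientation: [1.749, 2.457, 0.246]
force: [0.7, -0.1, -4.2]
opening: 0.0118
gripper_force: 50.0
```

```bash
python3 - <<'E'
from h import *
where(); hook(-68,46.5,.2)
E
```

```text
t 9.85 hook frame x -54.5 y 0.2 z 45.9 tilt 0.200 yaw 0.3339 roll 0.000 F(frame) [ 0.6 -0.3 -4.2] op 0.0118 gf 49.99825179576874
slide [ -0.2 -13.2  -3.3] dr [-0.0004  0.0001 -0.0011] t 9.85
```

>>> {"method": "servo_tool", "body": {
  "increments": [
    {"slide":[-0.2,-4,-1.2],"dr":[0,0,0],"jaw":1},
    {"slide":[-0.2,-8,-2.2],"dr":[0,0,0],"jaw":1},
    {"slide":[-0.2,-11,-2.8],"dr":[0,0,0],"jaw":1},
    {"slide":[-0.2,-13,-3.2],"dr":[0,0,0],"jaw":1},
    {"slide":[-0.2,-13,-3.2],"dr":[0,0,0],"jaw":1},
    {"slide":[-0.2,-13,-3.2],"dr":[0,0,0],"jaw":1},
    {"slide":[-0.2,-13,-3.2],"dr":[0,0,0],"jaw":1}
  ]
}}

```text
t: 10.55
tool_pos: [0.5427, -0.2226, 0.256]
orientation: [1.749, 2.458, 0.246]
force: [-0.3, 0.7, -4.5]
opening: 0.0116
gripper_force: 50.0
```

```bash
python3 - <<'E'
from h import *
where(); hook(-73,46,.2);
E
```

```text
t 10.55 hook frame x -67.9 y 0.1 z 46.3 tilt 0.200 yaw 0.3339 roll 0.000 F(frame) [-0.1  0.7 -4.5] op 0.0116 gf 49.99831259250641
slide [-0.  -5.2 -0.7] dr [-0.0004 -0.0001 -0.0011] t 10.55
```

>>> {"method": "servo_tool", "body": {
  "increments": [
    {"slide":[0,-1.5,-0.2],"dr":[0,0,0],"jaw":1},
    {"slide":[0,-3,-0.4],"dr":[0,0,0],"jaw":1},
    {"slide":[0,-4,-0.6],"dr":[0,0,0],"jaw":1},
    {"slide":[0,-5,-0.7],"dr":[0,0,0],"jaw":1},
    {"slide":[0,-5,-0.7],"dr":[0,0,0],"jaw":1},
    {"slide":[0,-5,-0.7],"dr":[0,0,0],"jaw":1}
  ]
}}

```text
t: 11.15
tool_pos: [0.5385, -0.2239, 0.2561]
orientation: [1.748, 2.456, 0.249]
force: [4.9, 3.8, -5.4]
opening: 0.0119
gripper_force: 50.0
```

```bash
python3 - <<'E'
from h import *
where(); hook(-79,46,.2);hook(-79,45.5,.17)
E
```

```text
t 11.15 hook frame x -71.7 y 0.2 z 46.3 tilt 0.202 yaw 0.3340 roll -0.000 F(frame) [ 5.9  2.  -5.4] op 0.0119 gf 49.99948740005493
slide [-0.2 -6.8 -1. ] dr [ 0.0018  0.0002 -0.001 ] t 11.15
slide [-0.2 -1.1  2.5] dr [ 0.0318  0.0002 -0.001 ] t 11.15
```

```bash
python3 - <<'E'
from h import *
hook(-72,45.8,.15);hook(-76,45.8,.15);hook(-79,45.8,.15)
E
```

```text
slide [-0.2  9.6  5.7] dr [ 0.0518  0.0002 -0.001 ] t 11.15
slide [-0.2  5.7  4.9] dr [ 0.0518  0.0002 -0.001 ] t 11.15
slide [-0.2  2.7  4.3] dr [ 0.0518  0.0002 -0.001 ] t 11.15
```

>>> {"method": "servo_tool", "body": {
  "increments": [
    {"slide":[-0.2,3.2,1.9],"dr":[0.0173,0,0],"jaw":1},
    {"slide":[-0.2,6.4,3.8],"dr":[0.0345,0,0],"jaw":1},
    {"slide":[-0.2,9.6,5.7],"dr":[0.0518,0,-0.001],"jaw":1},
    {"slide":[-0.2,8.6,5.5],"dr":[0.0518,0,-0.001],"jaw":1},
    {"slide":[-0.2,7.6,5.3],"dr":[0.0518,0,-0.001],"jaw":1},
    {"slide":[-0.2,6.7,5.1],"dr":[0.0518,0,-0.001],"jaw":1},
    {"slide":[-0.2,5.7,4.9],"dr":[0.0518,0,-0.001],"jaw":1},
    {"slide":[-0.2,5.7,4.9],"dr":[0.0518,0,-0.001],"jaw":1},
    {"slide":[-0.2,5.7,4.9],"dr":[0.0518,0,-0.001],"jaw":1}
  ]
}}

```text
t: 12.05
tool_pos: [0.5453, -0.2217, 0.253]
orientation: [1.765, 2.484, 0.188]
force: [7.4, 4.3, -4.2]
opening: 0.0118
gripper_force: 50.0
```

```bash
python3 - <<'E'
from h import *
where(); hook(-79,45.5,.15);hook(-80,45.5,.15)
E
```

```text
t 12.05 hook frame x -75.1 y -0.0 z 46.2 tilt 0.152 yaw 0.3352 roll -0.000 F(frame) [ 8.4  1.7 -4.2] op 0.0118 gf 50.00047445297241
slide [-0.1 -3.7  0.2] dr [0.0015 0.0004 0.0002] t 12.05
slide [-0.1 -4.7  0.1] dr [0.0015 0.0004 0.0002] t 12.05
```

>>> {"method": "servo_tool", "body": {
  "increments": [
    {"slide":[-0.1,-1,0.1],"dr":[0,0,0],"jaw":1},
    {"slide":[-0.1,-2,0.2],"dr":[0,0,0],"jaw":1},
    {"slide":[-0.1,-3,0.2],"dr":[0,0,0],"jaw":1},
    {"slide":[-0.1,-4,0.2],"dr":[0,0,0],"jaw":1},
    {"slide":[-0.1,-4.7,0.2],"dr":[0,0,0],"jaw":1},
    {"slide":[-0.1,-4.7,0.2],"dr":[0,0,0],"jaw":1},
    {"slide":[-0.1,-4.7,0.2],"dr":[0,0,0],"jaw":1},
    {"slide":[-0.1,-4.7,0.2],"dr":[0,0,0],"jaw":1}
  ]
}}

```text
t: 12.85
tool_pos: [0.5416, -0.2231, 0.2529]
orientation: [1.764, 2.483, 0.19]
force: [9.4, 6.4, -1.3]
opening: 0.0116
gripper_force: 50.0
```

```bash
python3 - <<'E'
from h import *
where(); 
for a in (.1,.06): hook(-79.8,45.5,a)
E
```

```text
t 12.85 hook frame x -78.7 y -0.3 z 45.9 tilt 0.153 yaw 0.3354 roll -0.001 F(frame) [11.   3.  -1.3] op 0.0116 gf 50.006457567214966
slide [0.1 9.1 5.6] dr [0.0532 0.0009 0.0004] t 12.85
slide [ 0.1 16.6 10. ] dr [0.0932 0.001  0.0004] t 12.85
```

```bash
python3 - <<'E'
from h import *
hook(-79.6,46,.125,.7); hook(-79.6,46,.1,.7)
E
```

```text
slide [0.8 4.6 2.6] dr [0.0282 0.0009 0.0004] t 12.85
slide [0.8 9.4 5.1] dr [0.0532 0.0009 0.0004] t 12.85
```

>>> {"method": "servo_tool", "body": {
  "increments": [
    {"slide":[0.4,2,1.3],"dr":[0.014,0.0005,0],"jaw":1},
    {"slide":[0.8,4.6,2.6],"dr":[0.0282,0.0009,0],"jaw":1},
    {"slide":[0.8,7,3.8],"dr":[0.0407,0.0009,0],"jaw":1},
    {"slide":[0.8,9.4,5.1],"dr":[0.0532,0.0009,0],"jaw":1},
    {"slide":[0.8,9.4,5.1],"dr":[0.0532,0.0009,0],"jaw":1},
    {"slide":[0.8,9.4,5.1],"dr":[0.0532,0.0009,0],"jaw":1},
    {"slide":[0.8,9.4,5.1],"dr":[0.0532,0.0009,0],"jaw":1}
  ]
}}

```text
t: 13.55
tool_pos: [0.551, -0.2193, 0.2493]
orientation: [1.784, 2.511, 0.125]
force: [9.9, 5.0, -3.0]
opening: 0.0114
gripper_force: 50.0
```

```bash
python3 - <<'E'
from h import *
where(); s=read_state(); print(s["wrist_torque"].round(2))
for a in (.08,.06,.05): hook(-79.8,45.8,a,.2)
E
```

```text
t 13.55 hook frame x -79.3 y 0.1 z 46.0 tilt 0.101 yaw 0.3355 roll -0.001 F(frame) [11.   1.5 -3. ] op 0.0114 gf 49.998435974121094
[ 0.95 -1.8   0.05]
slide [-0.2  3.5  2.2] dr [0.0206 0.0011 0.0005] t 13.55
slide [-0.2  7.3  4.2] dr [0.0406 0.0011 0.0005] t 13.55
slide [-0.2  9.2  5.2] dr [0.0506 0.0011 0.0005] t 13.55
```

```bash
python3 - <<'E'
from h import *
for a in (.1,.08,.06,.045): hook(-80.6,45.8,a,.4)
E
```

```text
slide [ 0.  -1.2  0.1] dr [0.0006 0.0011 0.0005] t 13.55
slide [0.  2.7 2.1] dr [0.0206 0.0011 0.0005] t 13.55
slide [0.  6.5 4.1] dr [0.0406 0.0011 0.0005] t 13.55
slide [0.  9.4 5.7] dr [0.0556 0.0011 0.0005] t 13.55
```

>>> {"method": "servo_tool", "body": {
  "increments": [
    {"slide":[0,-1.2,0.1],"dr":[0,0.001,0],"jaw":1},
    {"slide":[0,-1.2,0.1],"dr":[0,0.001,0],"jaw":1},
    {"slide":[0,0.8,1.1],"dr":[0.0106,0.001,0],"jaw":1},
    {"slide":[0,2.7,2.1],"dr":[0.0206,0.001,0],"jaw":1},
    {"slide":[0,4.6,3.1],"dr":[0.0306,0.001,0],"jaw":1},
    {"slide":[0,6.5,4.1],"dr":[0.0406,0.001,0],"jaw":1},
    {"slide":[0,6.5,4.1],"dr":[0.0406,0.001,0],"jaw":1},
    {"slide":[0,6.5,4.1],"dr":[0.0406,0.001,0],"jaw":1}
  ]
}}

```text
t: 14.35
tool_pos: [0.5578, -0.217, 0.2461]
orientation: [1.798, 2.532, 0.076]
force: [10.9, 5.8, -2.7]
opening: 0.0119
gripper_force: 50.0
```

```bash
python3 - <<'E'
from h import *
where(); s=read_state(); print(s["wrist_torque"].round(2))
for a in (.04,.02,.0): hook(-80.6,45.5,a,.4)
E
```

```text
t 14.35 hook frame x -80.3 y 0.2 z 46.0 tilt 0.061 yaw 0.3357 roll -0.001 F(frame) [12.2  1.9 -2.7] op 0.0119 gf 49.99832510948181
[ 0.84 -1.86  0.03]
slide [0.1 3.6 2.4] dr [0.0206 0.0005 0.0007] t 14.35
slide [0.1 7.5 4.5] dr [0.0406 0.0005 0.0006] t 14.35
slide [ 0.1 11.3  6.5] dr [0.0606 0.0005 0.0006] t 14.35
```

>>> {"method": "servo_tool", "body": {
  "increments": [
    {"slide":[0.1,1.9,1.1],"dr":[0.01,0,0],"jaw":1},
    {"slide":[0.1,3.7,2.2],"dr":[0.02,0,0],"jaw":1},
    {"slide":[0.1,5.6,3.2],"dr":[0.03,0,0],"jaw":1},
    {"slide":[0.1,7.5,4.2],"dr":[0.04,0,0],"jaw":1},
    {"slide":[0.1,7.5,4.2],"dr":[0.04,0,0],"jaw":1},
    {"slide":[0.1,7.5,4.2],"dr":[0.04,0,0],"jaw":1}
  ]
}}

```text
t: 14.95
tool_pos: [0.5651, -0.2144, 0.2424]
orientation: [1.812, 2.551, 0.026]
force: [10.7, 4.8, -1.2]
opening: 0.0117
gripper_force: 50.0
```

```bash
python3 - <<'E'
from h import *
where(); s=read_state(); print(s["wrist_torque"].round(2))
for a in (.01,0,-.004): hook(-80.6,45.3,a,.4)
E
```

```text
t 14.95 hook frame x -80.3 y 0.2 z 45.8 tilt 0.021 yaw 0.3358 roll -0.001 F(frame) [11.7  1.  -1.2] op 0.0117 gf 49.99929070472717
[ 0.87 -1.84  0.06]
slide [-0.   1.8  1.5] dr [0.0109 0.0007 0.0008] t 14.95
slide [-0.   3.8  2.5] dr [0.0209 0.0007 0.0008] t 14.95
slide [-0.   4.5  2.9] dr [0.0249 0.0007 0.0008] t 14.95
```

Passing the strike cleanly. I'll turn it fully flat and press down lightly.

>>> {"method": "servo_tool", "body": {
  "increments": [
    {"slide":[0,1.8,1.3],"dr":[0.011,0.0007,0],"jaw":1},
    {"slide":[0,3.7,2.3],"dr":[0.021,0.0007,0],"jaw":1},
    {"slide":[0,3.7,2.6],"dr":[0.021,0.0007,0],"jaw":1},
    {"slide":[0,3.7,2.9],"dr":[0.021,0.0007,0],"jaw":1},
    {"slide":[0,3.7,2.9],"dr":[0.021,0.0007,0],"jaw":1},
    {"slide":[0,3.7,2.9],"dr":[0.021,0.0007,0],"jaw":1}
  ]
}}

```text
t: 15.55
tool_pos: [0.5688, -0.2132, 0.2399]
orientation: [1.819, 2.561, 0.0]
force: [10.5, 5.4, 0.0]
opening: 0.0113
gripper_force: 50.0
```

```bash
python3 - <<'E'
from h import *
where(); s=read_state(); print(s["wrist_torque"].round(2))
E
```

```text
t 15.55 hook frame x -80.5 y 0.2 z 45.2 tilt 0.000 yaw 0.3358 roll -0.000 F(frame) [11.7  1.7  0. ] op 0.0113 gf 50.00003278255463
[ 0.83 -1.73  0.05]
```

>>> {"method": "servo_tool", "body": {
  "increments": [
    {"slide":[0,1,0.2],"dr":[0,0,0],"jaw":1},
    {"slide":[0,2,0.3],"dr":[0,0,0],"jaw":1},
    {"slide":[0,3,0.3],"dr":[0,0,0],"jaw":1},
    {"slide":[0,4,0.3],"dr":[0,0,0],"jaw":1},
    {"slide":[0,4.5,0.3],"dr":[0,0,0],"jaw":1},
    {"slide":[0,4.5,0.3],"dr":[0,0,0],"jaw":1},
    {"slide":[0,4.5,0.3],"dr":[0,0,0],"jaw":1}
  ]
}}

```text
t: 16.25
tool_pos: [0.5725, -0.2121, 0.2397]
orientation: [-1.819, -2.561, 0.002]
force: [5.8, 4.2, 3.6]
opening: 0.0117
gripper_force: 50.0
```

```bash
python3 - <<'E'
from h import *
where(); s=read_state(); print(s["wrist_torque"].round(2))
E
```

```text
t 16.25 hook frame x -76.9 y 0.1 z 45.1 tilt -0.001 yaw 0.3355 roll -0.000 F(frame) [6.8 2.1 3.6] op 0.0117 gf 50.00104308128357
[ 0.66 -1.14  0.08]
```

>>> {"method": "servo_tool", "body": {
  "increments": [
    {"slide":[0,0.8,-0.5],"dr":[0,0,0],"jaw":1},
    {"slide":[0,1.5,-0.8],"dr":[0,0,0],"jaw":1},
    {"slide":[0,1.5,-0.8],"dr":[0,0,0],"jaw":1},
    {"slide":[0,1.5,-0.8],"dr":[0,0,0],"jaw":0.7},
    {"slide":[0,1.5,-0.8],"dr":[0,0,0],"jaw":0.7},
    {"slide":[0,1.5,-0.8],"dr":[0,0,0],"jaw":0.7},
    {"slide":[0,1.5,-0.8],"dr":[0,0,0],"jaw":0.7},
    {"slide":[0,1.5,-0.8],"dr":[0,0,0],"jaw":0.7},
    {"slide":[0,1.5,-0.8],"dr":[0,0,0],"jaw":0.7}
  ]
}}

```text
t: 17.15
tool_pos: [0.5718, -0.2119, 0.2377]
orientation: [-1.816, -2.555, 0.007]
force: [-0.5, -0.3, 0.3]
opening: 0.0277
gripper_force: 0.0
```

```bash
python3 - <<'E'
from h import *
where(); s=read_state(); print(s["wrist_torque"].round(2))
E
```

```text
t 17.15 hook frame x -78.7 y 1.1 z 43.7 tilt -0.007 yaw 0.3350 roll 0.003 F(frame) [-0.6 -0.1  0.3] op 0.0277 gf 0.0
[-0.08  0.05 -0.02]
```

>>> {"method": "servo_tool", "body": {
  "increments": [
    {"slide":[0,1,-10],"dr":[0,0,0],"jaw":0.7},
    {"slide":[0,1,-25],"dr":[0,0,0],"jaw":0.7},
    {"slide":[0,1,-45],"dr":[0,0,0],"jaw":0.7},
    {"slide":[0,1,-70],"dr":[0,0,0],"jaw":0.7},
    {"slide":[-30,1,-80],"dr":[0,0,0],"jaw":0.7},
    {"slide":[-73,1,-85],"dr":[0,0,0],"jaw":0.7},
    {"slide":[-73,1,-85],"dr":[0,0,0],"jaw":0.7},
    {"slide":[-73,1,-85],"dr":[0,0,0],"jaw":0.7},
    {"slide":[-73,1,-85],"dr":[0,0,0],"jaw":0.7},
    {"slide":[-73,1,-85],"dr":[0,0,0],"jaw":0.7}
  ]
}}

```text
t: 18.15
tool_pos: [0.5974, -0.2794, 0.3227]
orientation: [-1.815, -2.556, 0.006]
force: [0.3, 0.9, -0.9]
opening: 0.0281
gripper_force: 0.0
```

```bash
python3 - <<'E'
from h import *
show(); p,R,t=cam("wrist"); im,d=read_camera("wrist"); save("pics/w4.png",im); P=pts("wrist",d)*1000
u=(P-CC)@EE+5; v=(P-CC)@NN; 
for x in(-55,-40,-10,40,60,68): 
    m=(abs(u-x)<3)&(abs(abs(v)-35)<10)&(d>0); print(x,np.median(P[m][:,2]).round(1),m.sum())
E
```

```text
t 18.15 p [ 0.5974 -0.2794  0.3227] F [ 0.3  0.9 -0.9] op 0.0281 gf 0.0 q [-0.51  0.34  1.4  -0.    1.41 -0.85]
-55 50.5 462
-40 235.9 860
-10 241.7 2018
40 241.4 2018
60 241.1 1939
68 51.1 635
```

View pics/w4.png

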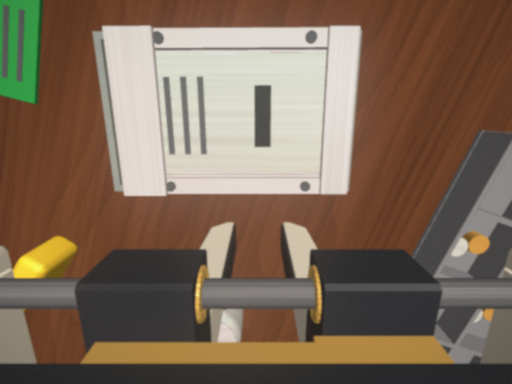

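The cover lies flat between the lip (column 160) and the strike (column 322). Its top measures 50.5 mm near the lip and 51.1 mm near the strike, against 50 mm expected. The gripper is clear of it.

```bash
python3 -c "
from h import *
print(close_job())"
```

```text
the job is handed in; nothing more can be done
None
```

The cover is refitted: hooked under the lip, flat on its ledges and slid back under the strike, with the gripper clear. The job was handed in after about 18 s of robot time, and no verdict came back.

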